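# Open the cheese press on the white mould

## Task

Two small screw presses stand by the sink, one on the worktop and one on the draining board. The cheese in the white mould has been pressed long enough: open that press by giving its red handwheel about a quarter turn anticlockwise, as seen from above, so that its wooden follower rises clear of the mould, then let go of the wheel. Leave the press on the blue mould screwed down.

Things in the scene. Friction and masses are not known exactly. Their poses are not given: they have to be found in the camera images.
- white_wheel_centre (a point): Centre of the red handwheel of the press with the WHITE mould: a level disc, 60 mm across, rim 12 mm thick (hub 2 mm higher), on a vertical 12 mm stem. The point is on the axis at mid-rim, 172 mm above the worktop at the start, and rises with the wheel. Grip the rim across its diameter from above, at any yaw. Crossbeam below: 148 x 30 mm, top 126 mm up, nuts to 135 mm.
- white_wheel (a joint): Turn of that wheel, rad: 0 screwed down (the start; no further clockwise), grows anticlockwise seen from above, stop at 2.0. Steep screw: wheel, stem and follower rise 12 mm per radian (19 mm a quarter turn), so the hand must rise as it turns. Takes about 0.2 N m; stays where left. The follower clears the mould after 0.83 rad.
- blue_wheel_centre (a point): The same point on the second press, alike in all but its BLUE mould; not to be turned. Each press is fixed where it stands (worktop or draining board): wooden base 150 x 110 mm, two steel posts 60 mm either side of the stem, a round mould of 92 mm diameter under the beam. The two change places and yaw.
- blue_wheel (a joint): Turn of the second press's wheel in rad, 0 when screwed down, as at the start; to be left there.

How it is judged:
By the outcome, as a careful person would: the job done as asked, in the order asked, and still so for the second after the job is handed in, with the robot touching nothing.
It also fails if it takes over 40 s, if anything falls off the work surface, if the arm or the gripper's body presses on something with over 40 N, if the wrist force passes 120 N, or if a joint passes its speed limit or range.

## Robot

A 6-joint arm with a two-finger parallel gripper is mounted at the origin on a cart in front of the work surface, level with it; the furniture and walls round the work are solid. World frame = base frame: x ahead of the robot, y to its left, z up, the work surface at z = 0. Lengths are in m, angles in rad, forces in N, time in s.
With the tool pointing down it reaches from about 0.3 to 0.825 m from the base axis. Payload 5.4 kg.
Tool frame: the origin (TCP) lies midway between the tips of the shut fingers; the grasp point (between the pads) lies 19 mm behind it; z points along the fingers, y is the line along which they close (so a half turn about z gives the same grasp; the last joint's range is limited). The gripper opens to 92 mm and grips with 3 to 60 N. Pads are 20 mm wide; open, the fingers measure 128 mm over their backs; the gripper's body (75 mm by 189 mm) begins 69 mm behind the grasp point.
Start: joints at [0.926, 0.158, 1.597, -0, 1.386, -0.21], TCP at [0.242, 0.521, 0.215] pointing down, gripper open.
Joint ranges: [-2.91, 2.91], [-0.94, 2.29], [0.18, 2.7], [-1.29, 4.43], [0.17, 2.64], [-3, 3]. Speed limits (rad/s): [2.57, 2.57, 3.14, 3.14, 3.14, 3.14].

## Interface

Orientations are given as a unit quaternion [x, y, z, w].
In Python, from rig import monitor, read_camera, calibration, workorder gives the robot as it stands.
- The arm moves only by the tool send_rows, never from a script. Its argument "plan" is text: rows parted by semicolons, each of 7 numbers parted by spaces: the turn, a rotation vector about the tool's x, y, z in rad, then the shift along the tool's x, y, z in cm, then the opening, from 0 (shut) to 1 (fully open). A call has 1 to 10 rows; each row is the pose to reach, as a shift and turn from the pose commanded when the call began, along the tool's axes at that moment; what a row does not reach only later rows make up. A row lasts 1/10 s, in which the tool goes at most 50 mm and 8.59 degrees, less where a joint would pass 70% of its speed; a pose out of reach is approached as far as the arm can. A call with a gripper value outside its range is refused whole. The fingers move at their own pace and stop on an object; "squeeze" is the grip in N (left out, the last holds). Time passes only in rows, so rows that repeat a pose let the fingers close. It gives the time, the measured TCP pose, the force, the opening and the grip force at its end, in the units of the state.
- monitor.get_state(): the state, without advancing time (a new reading comes with each control period).
- read_camera(name): name is "scene" or "top" or "wrist"; returns (picture, depth): 480x640x3 uint8, red, green, blue; 480x640 float32, m along the optical axis (not along the pixel's ray), 0 where there is no reading.
- calibration(name): a dict with "camera_matrix" (3x3 intrinsics, pixels), "R" (3x3) and "t" (3): a world point X has camera coordinates R X + t; the wrist camera has in their place "mount" (4x4, takes a point from camera to tool coordinates, whose origin is the TCP and whose axes are the flange's). Camera axes: x right, y down, z forward; pixel columns grow to the right and rows downward; lengths in m; the calibration is good to about 2 mm. A picture is of the moment at which its call begins: read the wrist's pose just before it. calibration takes no time and is no camera call.
- workorder.hand_in(): hands the job in; it is judged then, once.
The state is a dict: "time": time; "q": joint angles; "qvel": joint speeds; "tau": joint torques, N m; "position": TCP position; "eef_rot": TCP orientation; "force": force on the tool from outside, world axes, zero at the start; "ft_torque": the same for the moment, N m; "grip_width": finger opening in m; "finger_force": force on a finger pad.
Only numpy, scipy, OpenCV 4.12 (cv2) and the standard library are available. Lean on these libraries where they do the work, as an engineer would, in place of code of your own. Each camera call takes 0.05 s, during which the arm holds its last target. There are 200 camera calls.

## Working session

There is one attempt and no reset: what is moved stays moved. The work goes in short steps, Python scripts to look and compute and a tool call to move; the robot and the scene stay as the last step left them, time stands still between calls to the robot, and variables do not carry over. Pictures are saved under pics/ and viewed, at most 10 in all, crops included, and the job is handed in when it is done.

Besides the shell and the picture viewer there is one more tool, called after "Call:" as name(argument=value, ...) on one line, values as JSON. send_rows: Moves the arm, as the interface text tells. Its arguments: {"type":"object","properties":{"plan":{"type":"string"},"squeeze":{"type":"number"}},"required":["plan"]}

```bash
mkdir -p pics; cat > h.py <<'E'
import numpy as np, cv2
from rig import monitor, read_camera, calibration, workorder
from scipy.spatial.transform import Rotation as Ro
E
python3 - <<'E'
from h import *
ims=[]
for n in("scene","top"):
    p,d=read_camera(n); np.save(f"{n}_d.npy",d); cv2.imwrite(f"pics/{n}.png",p[...,::-1])
s=monitor.get_state(); print({k:np.round(v,3) for k,v in s.items()})
print(calibration("wrist"))
E
```

```text
{'time': np.float64(0.1), 'q': array([ 0.926,  0.159,  1.598,  0.   ,  1.386, -0.21 ]), 'qvel': array([-0.002, -0.002, -0.003, -0.   ,  0.001,  0.002]), 'tau': array([ 0.0000e+00, -3.8650e+01, -3.2296e+01,  7.0000e-02,  3.4000e-02,
       -0.0000e+00]), 'position': array([0.242, 0.521, 0.214]), 'eef_rot': array([ 0.216,  0.976, -0.001, -0.   ]), 'force': array([-0.309,  1.136, -0.045]), 'ft_torque': array([-0.025,  0.024,  0.028]), 'finger_force': np.float64(0.0), 'grip_width': np.float64(0.092)}
{'camera_matrix': array([[341.93701322,   0.        , 321.07269727],
       [  0.        , 341.93701322, 248.8983278 ],
       [  0.        ,   0.        ,   1.        ]]), 'mount': array([[ 7.04190563e-04, -9.70314713e-01, -2.41844704e-01,
         6.80641477e-02],
       [ 9.99999339e-01,  9.03213998e-04, -7.12075688e-04,
        -4.05294057e-04],
       [ 9.09375039e-04, -2.41844043e-01,  9.70314708e-01,
        -1.70420035e-01],
       [ 0.00000000e+00,  0.00000000e+00,  0.00000000e+00,
         1.00000000e+00]])}
```

View pics/scene.png

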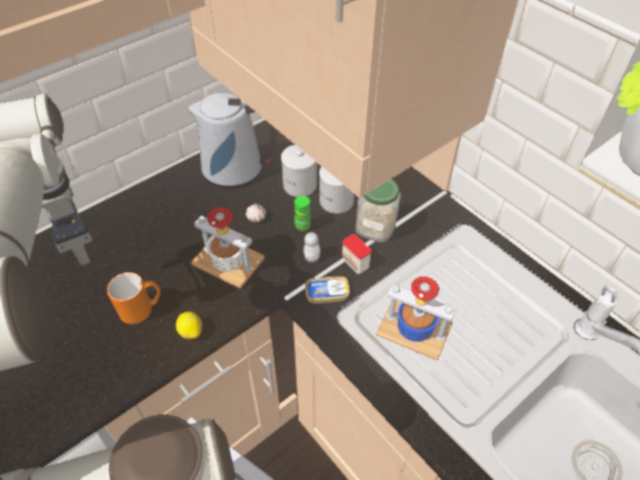

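View pics/top.png

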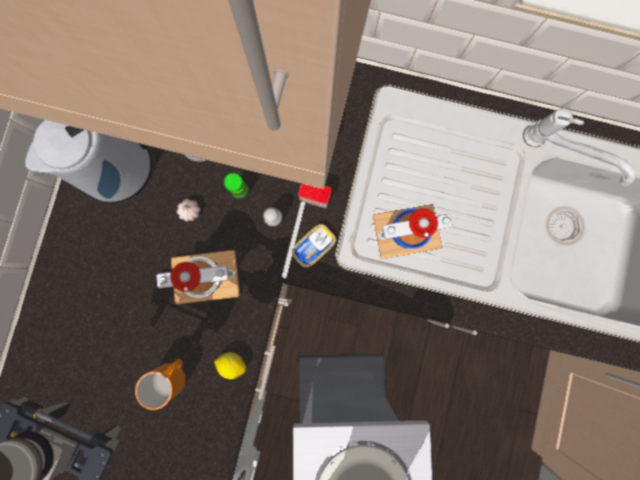

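The scene and top views show the white mould's press on the black worktop, with its red wheel near scene (220,218) and top (186,277). The blue one is on the draining board, at scene (425,290) and top (424,222). The kettle, cupboard, garlic and mug are nearby.

```bash
python3 - <<'E'
from h import *
def ray(n,uv):
    c=calibration(n);K=c["camera_matrix"];R=np.array(c["R"]);t=np.array(c["t"])
    return -R.T@t, R.T@np.linalg.inv(K)@np.array([*uv,1.]),R,t
for name,g in (("white",{"scene":(220,218),"top":(186,277)}),("blue",{"scene":(425,290),"top":(424,222)})):
    A=[];b=[]
    for n,uv in g.items():
        img=cv2.imread(f"pics/{n}.png").astype(int); d=np.load(f"{n}_d.npy")
        m=((img[...,2]>120)&(img[...,1]<60)&(img[...,0]<60)).astype(np.uint8)
        k,l,s,ct=cv2.connectedComponentsWithStats(m)
        i=min((j for j in range(1,k) if s[j,4]>30),key=lambda j:np.hypot(*(ct[j]-uv)))
        x,y,w,h=s[i,:4]; c=(x+w/2-.5,y+h/2-.5)
        o,r,R,t=ray(n,c); print(name,n,s[i],ct[i],c)
        vs,us=np.where(l==i); z=d[vs,us]; ok=z>0
        P=np.array([o+ray(n,(u,v))[1]*zz for u,v,zz in zip(us[ok],vs[ok],z[ok])])
        print(" depth median",np.median(P,0).round(3),"range",np.percentile(P,[3,97],axis=0).round(3).tolist())
        r/=np.linalg.norm(r);M=np.eye(3)-np.outer(r,r);A.append(M);b.append(M@o)
    X=np.linalg.lstsq(np.vstack(A),np.hstack(b),rcond=None)[0]
    print(name,"tri",X.round(4),np.hypot(*X[:2]))
# object tops near the white press from depth
d=np.load("top_d.npy")
for n,uv in {"cupboard edge":(320,170),"cup front":(120,120),"cup corner L":(20,100),"kettle":(110,160),"kettlelid":(75,130),"mug":(155,385),"mugrim":(140,380),"wall":(10,210),"garlic":(188,210),"beamL":(163,282),"beamR":(228,272),"green":(234,183),"lemon":(230,366)}.items():
    o,r,_,_=ray("top",uv); print(n,(o+r*d[uv[1],uv[0]]).round(3))
E
```

```text
white scene [208 208  24  19 255] [220.60392157 216.54117647] (np.float64(219.5), np.float64(217.0))
 depth median [0.501 0.354 0.176] range [[0.477, 0.332, 0.17], [0.524, 0.384, 0.18]]
white top [171 263  29  28 533] [185.2532833  276.10318949] (np.float64(185.0), np.float64(276.5))
 depth median [0.502 0.359 0.176] range [[0.478, 0.336, 0.171], [0.526, 0.386, 0.18]]
white tri [0.5015 0.3621 0.1706] 0.6185768061190066
blue scene [208 208  24  19 255] [220.60392157 216.54117647] (np.float64(219.5), np.float64(217.0))
 depth median [0.501 0.354 0.176] range [[0.477, 0.332, 0.17], [0.524, 0.384, 0.18]]
blue top [409 209  28  28 465] [422.51612903 221.78064516] (np.float64(422.5), np.float64(222.5))
 depth median [ 0.604 -0.116  0.176] range [[0.578, -0.142, 0.171], [0.627, -0.094, 0.18]]
blue tri [0.4214 0.0495 0.5537] 0.42425109577611475
cupboard edge [0.656 0.092 0.405]
cup front [0.738 0.394 0.407]
cup corner L [0.783 0.566 0.378]
kettle [0.742 0.518 0.169]
kettlelid [0.78  0.551 0.242]
mug [0.254 0.476 0.009]
mugrim [0.286 0.475 0.101]
wall [0.648 0.744 0.129]
garlic [0.656 0.394 0.043]
beamL [0.491 0.418 0.135]
beamR [0.51  0.288 0.115]
green [0.705 0.278 0.1  ]
lemon [0.303 0.294 0.057]
```

The white wheel triangulates to (0.502, 0.361, 0.171). That agrees with the depth reading and the stated 172 mm. Its reach is 0.618 m, which the arm can make. The blue press stays about 0.48 m away. I'll hover over the white wheel next.

Call:
send_rows(plan="0 0 0 -2 -0.3 -2 1; 0 0 0 -5 -0.6 -2.5 1; 0 0 0 -9 -1 -2.5 1; 0 0 0 -13 -1.5 -2.5 1; 0 0 0 -17 -2 -2.5 1; 0 0 0 -21 -2.5 -2.5 1; 0 0 0 -25 -3 -2.5 1; 0 0 0 -28 -3.4 -2.5 1; 0 0 0 -30.4 -3.6 -2.5 1; 0 0 0 -30.4 -3.6 -2.5 1", squeeze=30)

```text
time: 1.1
position: [0.5047, 0.3587, 0.2387]
eef_rot: [0.217, 0.976, -0.001, -0.0]
force: [0.1, -0.5, 0.4]
grip_width: 0.0919
finger_force: 0.0
```

```bash
cat > w.py <<'E'
from h import *
import sys
s=monitor.get_state(); p,d=read_camera("wrist"); cv2.imwrite(f"pics/{sys.argv[1]}.png",p[...,::-1])
c=calibration("wrist");K=c["camera_matrix"];T=np.eye(4);T[:3,:3]=Ro.from_quat(s["eef_rot"]).as_matrix();T[:3,3]=s["position"]
W=T@c["mount"]
print(s["position"].round(4),s["q"].round(3),s["eef_rot"].round(4))
i=p.astype(int);m=((i[...,0]>100)&(i[...,1]<70)&(i[...,2]<70)).astype(np.uint8)
k,l,st,ct=cv2.connectedComponentsWithStats(m); j=1+st[1:,4].argmax(); x,y,w,h=st[j,:4]
cn=max(cv2.findContours((l==j).astype(np.uint8),0,1)[0],key=cv2.contourArea)
e=cv2.fitEllipse(cv2.convexHull(cn)); print(st[j],e)
vs,us=np.where((l==j)&(d>0)); z=d[vs,us]
P=np.c_[(us-K[0,2])/K[0,0]*z,(vs-K[1,2])/K[1,1]*z,z]@W[:3,:3].T+W[:3,3]
t=P[(P[:,2]>np.median(P[:,2])-.004)]
(cx,cy),r=cv2.minEnclosingCircle(t[:,:2].astype(np.float32)); print("depth circle",cx,cy,r,"ztop",np.median(P[:,2]), np.percentile(t[:,:2],[1,99],axis=0).mean(0))
o=W[:3,3];q=W[:3,:3]@np.linalg.inv(K)@np.array([*e[0],1]); X=o+q*(.178-o[2])/q[2]; print("ellipse ray at top z",X.round(4))
print("err in tool",(np.linalg.inv(T)@np.array([*X,1]))[:3].round(4))
E
python3 w.py w1
```

```text
[0.5047 0.3587 0.2387] [ 4.230e-01  2.580e-01  1.434e+00 -1.000e-03  1.450e+00 -7.090e-01] [ 2.174e-01  9.761e-01 -6.000e-04 -1.000e-04]
[311 224  44  51 537] ((330.0665588378906, 248.80691528320312), (43.0930290222168, 54.95650100708008), 140.7127227783203)
depth circle 0.4983101189136505 0.36704447865486145 0.020676124840974808 ztop 0.17587044054339157 [0.49848173 0.37270876]
ellipse ray at top z [0.4976 0.3683 0.178 ]
err in tool [0.0105 0.0057 0.0607]
```

View pics/w1.png

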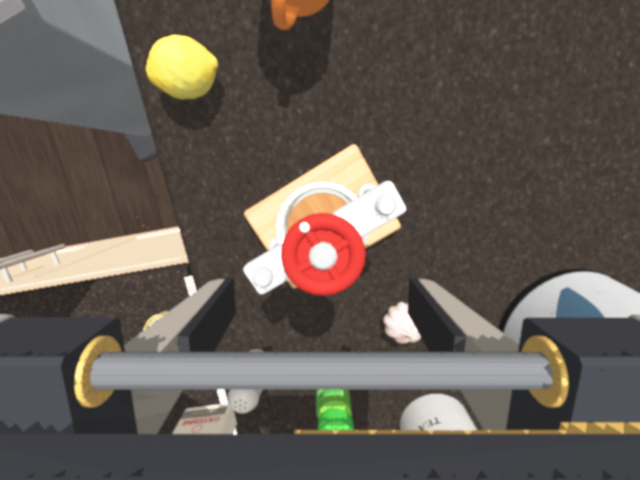

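The wrist view confirms the white mould under this wheel. The rim spans u 281–366 and v 213–296, so its centre is about (323.5, 254.5), with the hub at (323,256). The colour mask caught only part of the rim, so I'm using the centre I read myself.

```bash
python3 - <<'E'
from h import *
s=monitor.get_state();c=calibration("wrist");K=c["camera_matrix"];T=np.eye(4);T[:3,:3]=Ro.from_quat(s["eef_rot"]).as_matrix();T[:3,3]=s["position"]
W=T@c["mount"];o=W[:3,3]
for uv in((323.5,254.5),(323,256)):
    q=W[:3,:3]@np.linalg.inv(K)@np.array([*uv,1]);X=o+q*(.178-o[2])/q[2];print(X.round(4),(np.linalg.inv(T)@np.array([*X,1]))[:3].round(4))
E
```

```text
[0.4979 0.3636 0.178 ] [0.0064 0.0011 0.0608]
[0.4987 0.3628 0.178 ] [0.0053 0.0008 0.0608]
```

Call:
send_rows(plan="0 0 0 0.5 0.1 1.5 1; 0 0 0 0.5 0.1 4 1; 0 0 0 0.5 0.1 6.5 1; 0 0 0 0.5 0.1 8 1; 0 0 0 0.5 0.1 8.5 1; 0 0 0 0.5 0.1 8.5 1")

```text
time: 1.75
position: [0.4977, 0.3641, 0.1539]
eef_rot: [0.215, 0.977, -0.0, -0.001]
force: [1.0, -0.2, 1.1]
grip_width: 0.092
finger_force: 0.0
```

```bash
python3 w.py w2|head -1
```

```text
[0.4977 0.3641 0.1539] [ 0.436  0.315  1.535  0.     1.293 -0.701] [ 2.153e-01  9.765e-01 -4.000e-04 -6.000e-04]
```

View pics/w2.png

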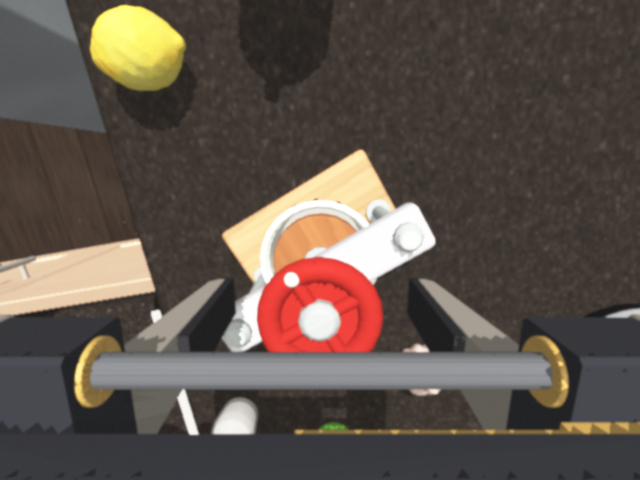

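The wheel's hub now sits at (320,320) and its rim spans u 258–383, midway between the fingers. The hub works out about 2 mm to tool −x of the TCP. I'll correct that while closing the fingers.

Call:
send_rows(plan="0 0 0 -0.2 0 0 1; 0 0 0 -0.2 0 0 0.6; 0 0 0 -0.2 0 0 0.5; 0 0 0 -0.2 0 0 0.5; 0 0 0 -0.2 0 0 0.5; 0 0 0 -0.2 0 0 0.5", squeeze=30)

```text
time: 2.4
position: [0.5003, 0.3622, 0.1548]
eef_rot: [0.216, 0.976, -0.001, -0.0]
force: [-1.5, -3.8, 2.6]
grip_width: 0.0591
finger_force: 30.0
```

Call:
send_rows(plan="0 0 -0.05 -0.2 0 -0.06 0.5; 0 0 -0.15 -0.2 0 -0.18 0.5; 0 0 -0.25 -0.2 0 -0.3 0.5; 0 0 -0.35 -0.2 0 -0.42 0.5; 0 0 -0.4 -0.2 0 -0.48 0.5; 0 0 -0.4 -0.2 0 -0.48 0.5")

```text
time: 3.0
position: [0.5004, 0.3617, 0.1595]
eef_rot: [0.017, 1.0, -0.001, -0.002]
force: [-7.4, -2.9, 5.8]
grip_width: 0.0593
finger_force: 30.0
```

The turn has reached 0.40 rad with a 4.7 mm rise, which matches the screw's pitch. Each call starts from the last commanded pose, so I repeated the 2 mm x shift by mistake. I'll take it back as I carry on turning.

Call:
send_rows(plan="0 0 -0.1 0.2 0 -0.12 0.5; 0 0 -0.22 0.2 0 -0.26 0.5; 0 0 -0.34 0.2 0 -0.41 0.5; 0 0 -0.46 0.2 0 -0.55 0.5; 0 0 -0.58 0.2 0 -0.7 0.5; 0 0 -0.7 0.2 0 -0.84 0.5; 0 0 -0.82 0.2 0 -0.98 0.5; 0 0 -0.94 0.2 0 -1.13 0.5; 0 0 -1.06 0.2 0 -1.27 0.5; 0 0 -1.15 0.2 0 -1.38 0.5")

```text
time: 4.0
position: [0.5007, 0.3607, 0.1734]
eef_rot: [-0.531, 0.848, -0.001, -0.001]
force: [0.3, -4.9, 2.2]
grip_width: 0.0592
finger_force: 30.0
```

Call:
send_rows(plan="0 0 0 0 0 0 0.5; 0 0 0 0 0 0 0.5; 0 0 0 0 0 0 0.8; 0 0 0 0 0 0 1; 0 0 0 0 0 0 1; 0 0 0 0 0 0 1; 0 0 0 0 0 0 1")

```text
time: 4.7
position: [0.5002, 0.3623, 0.1732]
eef_rot: [-0.529, 0.848, 0.0, 0.0]
force: [0.6, 0.3, 0.1]
grip_width: 0.0917
finger_force: 0.0
```

Turned about 1.55 rad and let go. I'll raise the hand clear, then check with the cameras.

Call:
send_rows(plan="0 0 0 0 0 -1 1; 0 0 0 0 0 -3 1; 0 0 0 0 0 -6 1; 0 0 0 0 0 -9 1; 0 0 0 0 0 -10 1; 0 0 0 0 0 -10 1; 0 0 0 0 0 -10 1")

```text
time: 5.4
position: [0.4998, 0.362, 0.2719]
eef_rot: [-0.529, 0.849, 0.0, -0.001]
force: [0.7, 0.2, -0.1]
grip_width: 0.092
finger_force: 0.0
```

```bash
python3 w.py w3|head -1; python3 - <<'E'
from h import *
p,d=read_camera("scene"); a=cv2.imread("pics/scene.png"); b=p[...,::-1]
cr=lambda i:cv2.resize(i[190:290,170:270],(400,400),interpolation=2)
w=cv2.imread("pics/w3.png")
cv2.imwrite("pics/c.png",np.hstack([cr(a),cr(b)]))
E
```

```text
[0.4998 0.362  0.2719] [ 0.431  0.237  1.394  0.     1.512 -2.255] [-5.292e-01  8.485e-01  1.000e-04 -9.000e-04]
```

View pics/w3.png

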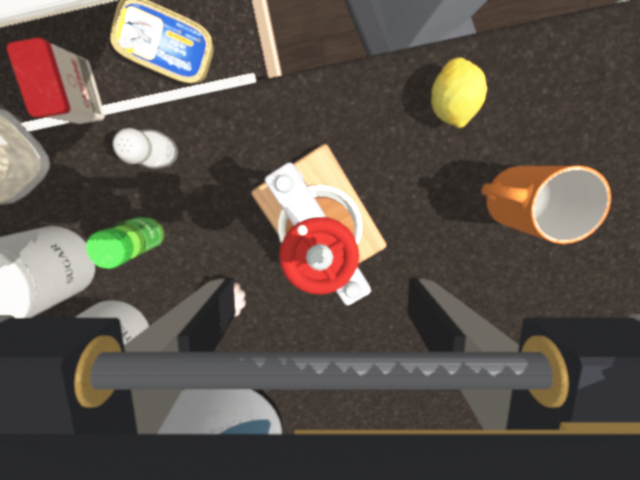

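View pics/c.png

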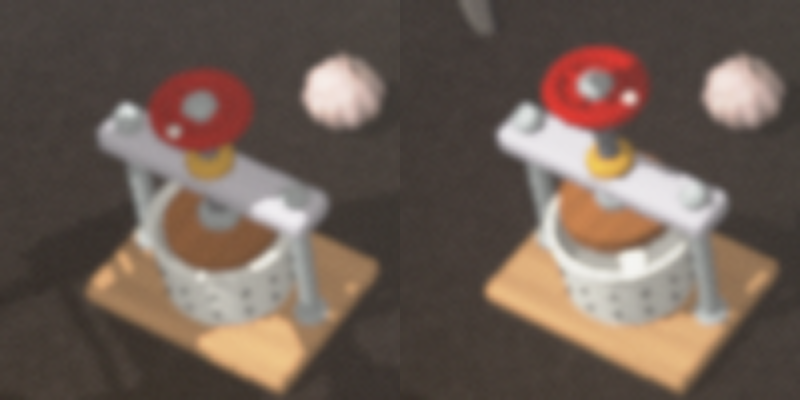

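The wrist view shows the white dot still up-left of the hub, at (302,230), as at the start, so the wheel turned with the hand. In the before-and-after crop, the wheel has risen and the dot has moved from lower left (173,131) to right (629,97). The follower now stands clear above the mould's rim.

```bash
python3 -c "
from h import *
print(workorder.hand_in())"
```

```text
the job is handed in; nothing more can be done
None
```

The white mould's press is open: I turned its wheel about 1.55 rad anticlockwise, the follower is clear of the mould, and I let go of the wheel. I did not touch the blue press, and the job is handed in.

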